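# Turn the leaf of the sample binder

### The arm

A 7-joint arm with a two-finger parallel gripper is mounted at the origin on the work surface; the furniture and walls round the work are solid. World frame = base frame: x ahead of the robot, y to its left, z up, the work surface at z = 0. Lengths are in m, angles in rad, forces in N, time in s.
With the tool pointing down it reaches from about 0.4 to 0.85 m from the base axis. Payload 10.4 kg.
Tool frame: the origin (TCP) lies at the very end of the fingers, on their centre line; the grasp point (between the pads) lies manip.hold_point_z behind it (manip.hold_point_z is the distance from the TCP to the grasp point, in m); z points along the fingers, x is the direction in which the jaws open and shut, and the axes are right-handed (so a half turn about z gives the same grasp; the last joint's range is limited). The gripper opens to 85 mm and grips with 20 to 120 N. Pads are 22 mm wide; open, the fingers measure 114 mm over their backs; the gripper's body (76 mm by 85 mm) begins 54 mm behind the grasp point. The pads swing forward as they close: fully open they stand 13 mm farther back than shut.
Start: joints at [1.272, 0.332, -0.065, 1.46, 0.022, 1.35, -0.088], TCP at [0.17, -0.601, 0.231] pointing down, gripper open.
Joint ranges: [-2.6, 2.6], [-0.5, 2.12], [-1.47, 1.34], [0.16, 2.42], [-1.27, 4.41], [0.06, 2.06], [-2.6, 2.6]. Speed limits (rad/s): [2.22, 2.22, 2.79, 2.79, 3.14, 3.14, 3.14].

### API

Orientations are given as a unit quaternion [x, y, z, w].
In Python, from workcell import readout, camera, camera_info, manip gives the robot as it stands.
- The arm moves only by the tool play_rows, never from a script. Its argument "rows" is a list of rows, each a list of 3 entries, a list of its own where there are three numbers: the shift along the world's x, y, z in mm, then the turn, a rotation vector about the world's x, y, z in degrees, then the finger opening in mm, from 0 to 85.4. In form: [[[tx, ty, tz], [rx, ry, rz], fingers], ...]. A call has 1 to 12 rows; each row shifts and turns the commanded pose from where the row before left it; what a row does not reach is not made up. A row lasts 1/8 s, in which the tool goes at most 62.5 mm and 10.7 degrees, less where a joint would pass 70% of its speed; a pose out of reach is approached as far as the arm can. A call with a gripper value outside its range is refused whole. The fingers move at their own pace and stop on an object; "force" is the grip in N (left out, the last holds). Time passes only in rows, so rows that do not move let the fingers close. It gives the time, the measured TCP pose, the force and the opening at its end, in the units of the state.
- readout.get_obs(): the state, without advancing time (a new reading comes with each control period).
- camera(name): name is "scene" or "top" or "wrist"; returns the picture (420x560x3 uint8, blue, green, red); there is no depth.
- camera_info(name): a dict with "fx", "fy", "cx", "cy" (pixels), "k1" (the pictures are not rectified: a ray, as slopes to the right and down, at radius r is drawn at 1 + k1 r^2 times it, then the intrinsics apply), "world_from_camera" (4x4, takes a point from camera to world coordinates). Camera axes: x right, y up, looking along -z (the intrinsics and any distortion apply to the point x, -y, -z); pixel columns grow to the right and rows downward; lengths in m; the calibration is good to about 2 mm. A picture is of the moment at which its call begins: read the wrist's pose just before it. camera_info takes no time and is no camera call; for the wrist camera it gives the pose at the moment of the call.
- manip.hand_in(): hands the job in, once; it reports no verdict.
The state is a dict: "clock": time; "joint_pos": joint angles; "joint_velocities": joint speeds; "tau": joint torques, N m; "position": TCP position; "ee_rot": TCP orientation; "ft_force": force on the tool from outside, world axes, zero at the start; "torque": the same for the moment, N m; "grip_width": opening from 0.0 (shut) to 1.0 (fully open).
Only numpy, scipy, OpenCV 4.12 (cv2) and the standard library are available. Lean on these libraries where they do the work, as an engineer would, in place of code of your own. Each camera call takes 0.05 s, during which the arm holds its last target.

### The job

Turn the green leaf of the sample binder over its spine, from the right-hand pile to the left-hand pile, and press it down until it lies flat there. Push it with the fingertips or the outside of the fingers only: do not grip the leaf between them, do not shove the loose binder along the bench, and leave the tableware and stationery round about where they are. Then take the hand away.

Things in the scene. Friction and masses are not known exactly. Their poses are not given: they have to be found in the camera images.
- binder: grey sample binder lying open and loose on the bench, 1.2 kg; base board 150x235x5 mm. On it two equal piles of sample boards: 120 mm along the spine, from 16 to 96 mm out from the spine, tops 50 mm above the bench. Origin: centre of its underside. x runs along the spine, roughly away from the robot; +y points to the left-hand pile, -y to the right-hand one; z up
- spine_mid (a point): middle of the spine, on the leaf's hinge axis, 54 mm above the bench; axes as the binder's. Three steel rings along the spine stand up to 67 mm above the bench, within 19 mm of the spine line
- leaf (a joint): hinge angle of the leaf, rad: 0 lies flat on the right-hand pile, 1.57 stands upright, 3.14 (the stop) lies flat on the left-hand pile. The hinge rubs (about 0.10 N m, a little more than the leaf's weight), so the leaf stays at whatever angle it is left; it starts flat or ajar by up to 0.35
- leaf_mid (a point): middle of the leaf, 64 mm from the hinge axis. A rigid board, 120 mm along the spine, reaching 112 mm out from the axis, 8 mm thick (4 mm at its rim), about 0.12 kg; at first its green face with three sample chips is up, its yellow face below. x along the spine, -y outward from the hinge, z out of the green face
- leaf_tab (a point): middle of the leaf's thumb tab, 120 mm from the hinge axis, axes as leaf_mid. The tab, 70 mm along the spine, is in the middle of the leaf's outer edge and reaches to 135 mm from the axis, so 39 mm of leaf and tab overhang the pile. With the leaf flat its underside is 50 mm above the bench; the base board below is 5 mm thick and ends 117 mm from the axis
- oval_dish: open white oval dish, 154x234x59 mm, at the left, fixed; origin at the centre of its underside. To be left alone
- mill_1: glass shaker, 44x44x90 mm, at the left, loose; origin at the centre of its underside. To be left alone
- mill_2: glass shaker, 44x44x90 mm, at the left, nearer the robot, loose; origin at the centre of its underside. To be left alone
- cream_jug: white patterned jug, 75x156x127 mm, at the back, fixed; origin at the centre of its underside. To be left alone
- candlestick: brass candlestick, 72x72x125 mm, at the back, loose; origin at the centre of its underside. To be left alone
- egg_cup_1: egg cup, 49x49x62 mm, front right, loose; origin at the centre of its underside. To be left alone
- notebook_1: black notebook, 148x110x16 mm, lying at the right, loose; origin at the centre of its underside. To be left alone
- pen_1: marker pen, 17x135x16 mm, lying at the right, loose; origin at the centre of its underside. To be left alone

How it is judged:
By the outcome, as a careful person would: the job done as asked, in the order asked, and still so for the second after the job is handed in, with the robot touching nothing.
It also fails if it takes over 38 s, if anything falls off the work surface, if the arm or the gripper's body presses on something with over 40 N, if the wrist force passes 120 N, or if a joint passes its speed limit or range.

## Working session

There is one attempt and no reset: what is moved stays moved. The work goes in short steps, Python scripts to look and compute and a tool call to move; the robot and the scene stay as the last step left them, time stands still between calls to the robot, and variables do not carry over. Pictures are saved under pics/ and viewed, and the job is handed in when it is done.

Besides the shell and the picture viewer there is one more tool, called after ">>>" by a JSON object that holds its "api" and its "payload", one argument or row to a line. play_rows: Moves the arm, as the interface text tells. Its arguments: {"type":"object","properties":{"rows":{"type":"array"},"force":{"type":"number"}},"required":["rows"]}

```bash
ls; mkdir -p pics
python3 - <<'E'
from workcell import readout, camera, camera_info, manip
import cv2
o=readout.get_obs(); print(o, manip.hold_point_z)
for n in("scene","top"):
    cv2.imwrite(f"pics/{n}0.png",camera(n)); i=camera_info(n); print(n,i)
E
```

```text
pics
{'clock': 0.0, 'joint_pos': array([ 1.27237811,  0.3328802 , -0.06469408,  1.46096617,  0.02159762,
        1.34990075, -0.08848719]), 'joint_velocities': array([-3.08241701e-04, -1.99017898e-03, -2.91925699e-04, -1.49985542e-03,
       -2.76792874e-04, -4.96358245e-04,  6.55187249e-05]), 'tau': array([-7.93473737e-04, -6.25442076e+01,  4.85861942e-02, -3.91599941e+01,
        1.62525015e-02,  9.96464136e-03,  4.07384300e-05]), 'position': array([ 0.17009476, -0.60100616,  0.23049886]), 'ee_rot': array([ 7.97609169e-01, -6.03174172e-01, -6.01824555e-04, -4.12351605e-04]), 'ft_force': array([-0.29801297,  0.27685974, -0.22369595]), 'torque': array([ 0.02577033,  0.03449473, -0.0071495 ]), 'grip_width': 1.0005746489088434} 0.0187
scene {'fx': 499.19890568657263, 'fy': 499.19890568657263, 'cx': 292.12816247486893, 'cy': 213.84858877127357, 'k1': -0.055005423957231514, 'world_from_camera': array([[-0.64581085,  0.56110324, -0.51777552, -0.11723122],
       [-0.76342047, -0.46493707,  0.44835555,  0.62346792],
       [ 0.01084072,  0.68483332,  0.72861911,  1.02469675],
       [ 0.        ,  0.        ,  0.        ,  1.        ]])}
top {'fx': 455.4127736651759, 'fy': 455.4127736651759, 'cx': 290.0488750121262, 'cy': 209.3094027960365, 'k1': -0.07829338011602323, 'world_from_camera': array([[ 0.01312335,  0.99696201, -0.0767758 ,  0.43758746],
       [-0.99990963,  0.01286056, -0.00391634,  0.02632043],
       [-0.00291706,  0.07682026,  0.99704069,  1.46778678],
       [ 0.        ,  0.        ,  0.        ,  1.        ]])}
```

View pics/scene0.png

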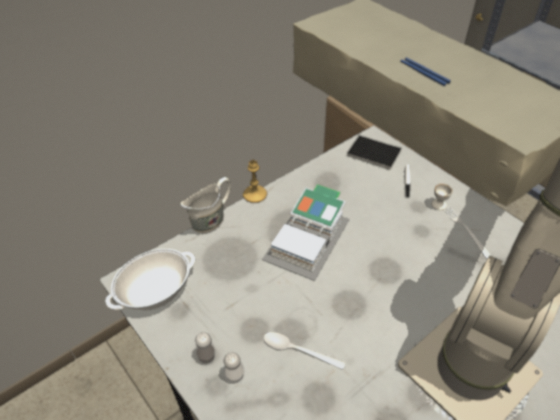

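View pics/top0.png

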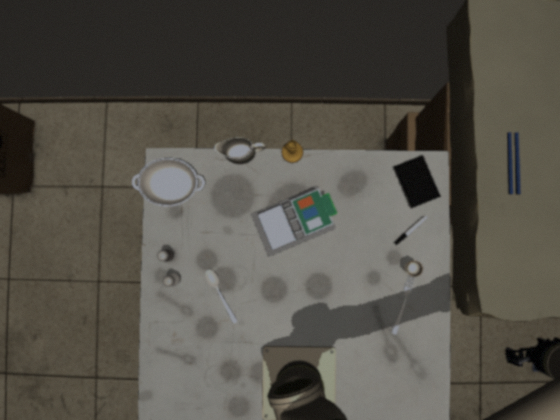

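Run:
```python
import cv2
a=cv2.imread("pics/top0.png")[80:280,170:400]; cv2.imwrite("pics/topc.png",cv2.resize(a,None,fx=3.4,fy=3,interpolation=2)[:600,:782])
a=cv2.imread("pics/scene0.png")[110:310,160:426]; cv2.imwrite("pics/scenec.png",cv2.resize(a,None,fx=3,fy=3,interpolation=2))
```

```text
(no output)
```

View pics/topc.png

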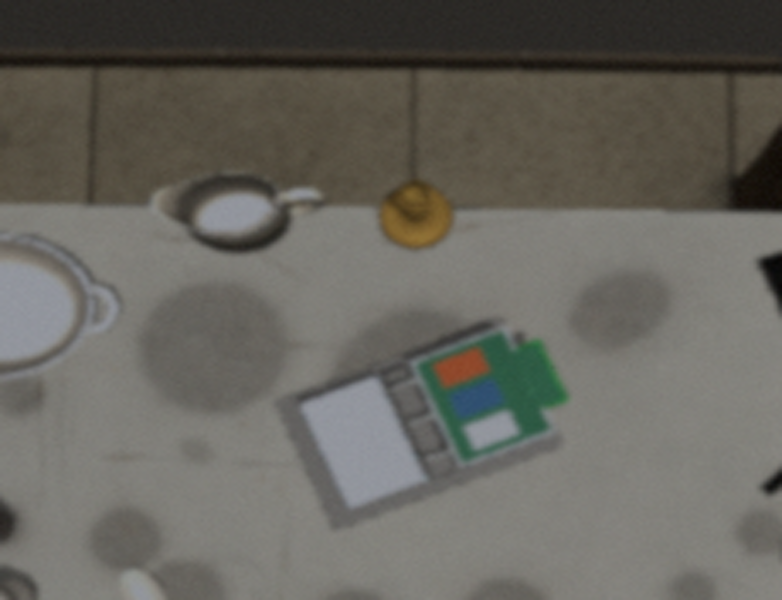

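View pics/scenec.png

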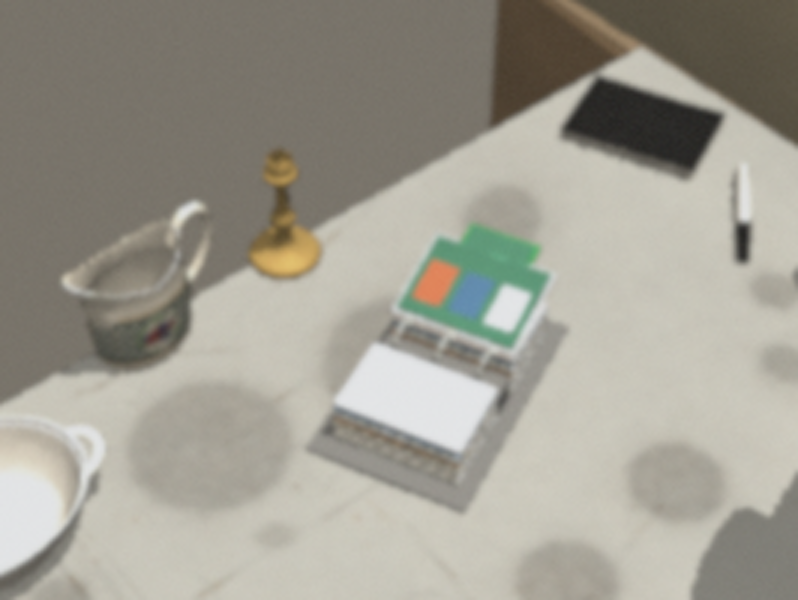

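```bash
cat > h.py <<'E'
import numpy as np, cv2
from workcell import readout, camera, camera_info, manip
def ray(info,uv):
    K=np.array([[info['fx'],0,info['cx']],[0,info['fy'],info['cy']],[0,0,1]])
    p=cv2.undistortPoints(np.array([[uv]],float),K,np.array([info['k1'],0,0,0,0.]))[0,0]
    T=info['world_from_camera']; d=T[:3,:3]@np.array([p[0],-p[1],-1]); return T[:3,3],d/np.linalg.norm(d)
def plane(info,uv,z):
    o,d=ray(info,uv); return o+d*(z-o[2])/d[2]
def tri(i1,u1,i2,u2):
    o1,d1=ray(i1,u1);o2,d2=ray(i2,u2)
    s=np.linalg.lstsq(np.c_[d1,-d2],o2-o1,rcond=None)[0]
    a=o1+s[0]*d1;b=o2+s[1]*d2; return (a+b)/2,np.linalg.norm(a-b)
def proj(info,P):
    T=info['world_from_camera']; c=T[:3,:3].T@(np.asarray(P)-T[:3,3]); x,y=c[0]/-c[2],-c[1]/-c[2]
    f=1+info['k1']*(x*x+y*y); return np.array([info['cx']+info['fx']*x*f,info['cy']+info['fy']*y*f])
E
python3 - <<'E'
from h import *
np.set_printoptions(precision=4,suppress=True)
T=camera_info("top");S=camera_info("scene")
t=lambda u,v:(170+u/3.4,80+v/3)
s=lambda u,v:(160+u/3,110+v/3)
for n,p in dict(L=(277,402),NL=(336,527),NR=(562,440)).items(): print("T",n,plane(T,t(*p),.005))
for n,p in dict(L=(309,448),NL=(464,511),NR=(568,327)).items(): print("S",n,plane(S,s(*p),.005))
for n,a,b in [("pileFL",(300,405),(374,344)),("pileNL",(348,510),(334,408)),("pile",(428,482),(499,391)),("pNL",(348,510),(460,452)),("pFL",(300,405),(335,408)),
 ("tabF",(541,340),(474,226)),("tabN",(569,402),(540,248)),("leafN out",(550,430),(553,272)),("leafN in",(465,463),(515,348)),("leafF in",(416,365),(397,308)),("leafFout",(503,332),(443,238))]:
    print(n,*tri(T,t(*a),S,s(*b)))
E
```

```text
T L [0.5335 0.1561 0.005 ]
T NL [0.4006 0.098  0.005 ]
T NR [ 0.4962 -0.1141  0.005 ]
S L [0.5323 0.158  0.005 ]
S NL [0.3977 0.0997 0.005 ]
S NR [ 0.4908 -0.1139  0.005 ]
pileFL [0.5138 0.1165 0.1279] 0.024701312560035875
pileNL [0.4532 0.1238 0.1059] 0.10524789708335967
pile [0.4501 0.0132 0.0461] 0.0022156551441079027
pNL [0.42   0.0857 0.0509] 0.0016491498401604776
pFL [0.5282 0.1316 0.0424] 0.00021781690201117234
tabF [ 0.5962 -0.0878  0.0726] 0.0005684511816685855
tabN [ 0.5331 -0.1125  0.0762] 0.002516299951315432
leafN out [ 0.5028 -0.0964  0.0794] 0.0010680048907152583
leafN in [ 0.4692 -0.0207  0.0608] 9.150628058515267e-05
leafF in [0.5707 0.0258 0.0597] 0.0021162851690380855
leafFout [ 0.6031 -0.054   0.073 ] 0.0018443410108009912
```

Run:
```python
from h import *
from scipy.spatial.transform import Rotation as Ro
np.set_printoptions(precision=4,suppress=True)
o=readout.get_obs();R=Ro.from_quat(o['ee_rot']).as_matrix()
W=camera_info("wrist"); w=W['world_from_camera']
print("cam in tool",R.T@(w[:3,3]-o['position']),"\n",R.T@w[:3,:3])
cv2.imwrite("pics/w0.png",camera("wrist"))
```

```text
cam in tool [ 0.0003 -0.0751 -0.1428] 
 [[ 1.     -0.0004  0.0001]
 [-0.0003 -0.9567 -0.2911]
 [ 0.0002  0.2911 -0.9567]]
```

View pics/w0.png

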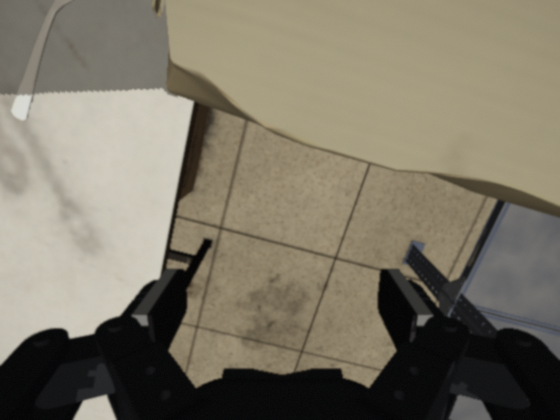

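>>> {"api": "play_rows", "payload": {
  "rows": [
    [[0, 40, 0], [0, 0, 0], 0],
    [[0, 50, 0], [0, 0, 0], 0],
    [[0, 50, 0], [0, 0, 0], 0],
    [[0, 50, 0], [0, 0, 0], 0],
    [[20, 40, 0], [0, 0, 8], 0],
    [[40, 20, 0], [0, 0, 10], 0],
    [[45, 20, 0], [0, 0, 10], 0],
    [[45, 20, 0], [0, 0, 10], 0],
    [[45, 20, 0], [0, 0, 10], 0],
    [[45, 20, 0], [0, 0, 10], 0],
    [[45, 20, 0], [0, 0, 10], 0],
    [[45, 20, 0], [0, 0, 10], 0]
  ],
  "force": 40
}}

```text
clock: 1.65
position: [0.5015, -0.2307, 0.2312]
ee_rot: [0.999, 0.036, 0.0, -0.0]
ft_force: [0.0, -0.3, 0.3]
grip_width: -0.005
```

```bash
cat >> h.py <<'E'
from scipy.spatial.transform import Rotation as Ro
np.set_printoptions(precision=4,suppress=True)
YAW=np.deg2rad(23.7); EX=np.array([np.cos(YAW),np.sin(YAW),0]);EY=np.array([-np.sin(YAW),np.cos(YAW),0]);H=np.array([.514,.0215,.054]);UP=np.array([0,0,1.])
def pose(h,v,a,s=-.003):
    a=np.deg2rad(a); c=H+EX*s+EY*h+UP*v
    z=np.sin(a)*EY-np.cos(a)*UP; tcp=c-.011*(np.cos(a)*EY+np.sin(a)*UP)
    return tcp,Ro.from_matrix(np.c_[EX,np.cross(z,EX),z])
def leafpt(th,r,t=.004):
    th=np.deg2rad(th); return -r*np.cos(th)-t*np.sin(th), r*np.sin(th)-t*np.cos(th)
def deltas(ways):
    o=readout.get_obs(); p=o['position'];R=Ro.from_quat(o['ee_rot'])
    for w in ways:
        q,Q=pose(*w); print(np.round(w,3),"tcp",q,"d",np.round((q-p)*1e3,1),"rot",np.round(np.rad2deg((Q*R.inv()).as_rotvec()),1)); p,R=q,Q
E
python3 - <<'E'
from h import *
deltas([(-.21,.1,0),(-.21,.05,50),(-.20,-.008,50),(-.112,-.008,50)])
E
```

```text
[-0.21  0.1   0.  ] tcp [ 0.6001 -0.1821  0.154 ] d [ 98.6  48.6 -77.2] rot [-0.  -0.  19.6]
[-0.21  0.05 50.  ] tcp [ 0.5985 -0.1785  0.0956] d [ -1.6   3.6 -58.4] rot [45.8 20.1 -0. ]
[-0.2   -0.008 50.   ] tcp [ 0.5945 -0.1693  0.0376] d [ -4.    9.2 -58. ] rot [0. 0. 0.]
[-0.112 -0.008 50.   ] tcp [ 0.5591 -0.0887  0.0376] d [-35.4  80.6   0. ] rot [0. 0. 0.]
```

>>> {"api": "play_rows", "payload": {
  "rows": [
    [[49, 24, -38], [0, 0, 9.8], 0],
    [[50, 25, -39], [0, 0, 9.8], 0],
    [[0, 0, -8], [7.6, 3.3, 0], 0],
    [[0, 1, -10], [7.6, 3.4, 0], 0],
    [[0, 1, -10], [7.6, 3.3, 0], 0],
    [[-1, 1, -10], [7.7, 3.4, 0], 0],
    [[-1, 1, -10], [7.6, 3.3, 0], 0],
    [[0, 0, -10], [7.7, 3.4, 0], 0],
    [[0, 0, 0], [0, 0, 0], 0]
  ]
}}

```text
clock: 2.78
position: [0.5884, -0.1828, 0.0964]
ee_rot: [0.887, 0.181, -0.09, -0.416]
ft_force: [-0.5, -0.3, 0.7]
grip_width: 0.004
```

Run:
```python
from h import *
o=readout.get_obs();print(o['joint_pos'])
deltas([(-.20,-.008,50),(-.112,-.008,50)])
a=camera("scene");cv2.imwrite("pics/s1.png",cv2.resize(a[130:310,200:440],None,fx=3.2,fy=3.2,interpolation=2))
cv2.imwrite("pics/w1.png",camera("wrist"))
```

```text
[ 0.784   1.0316 -0.5927  1.0107 -0.1361  1.8168  0.6953]
[-0.2   -0.008 50.   ] tcp [ 0.5945 -0.1693  0.0376] d [  6.1  13.4 -58.8] rot [-0.1 -0.6  0.3]
[-0.112 -0.008 50.   ] tcp [ 0.5591 -0.0887  0.0376] d [-35.4  80.6   0. ] rot [0. 0. 0.]
```

View pics/s1.png

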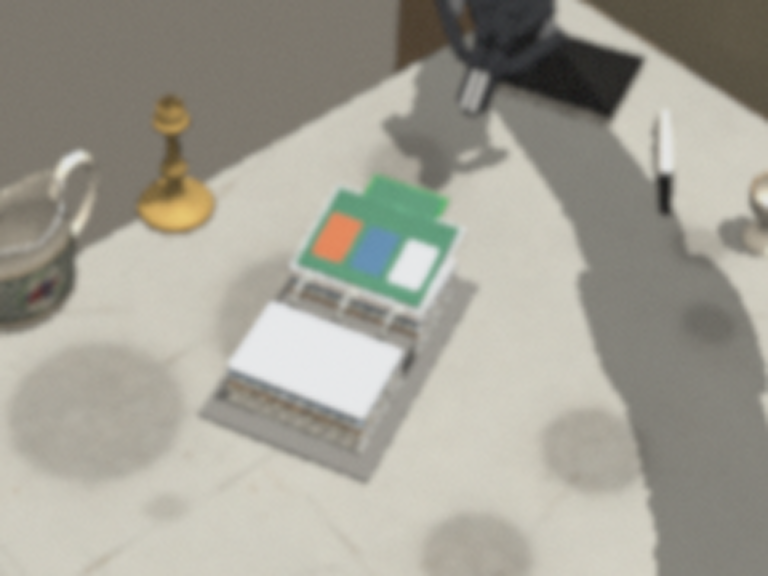

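View pics/w1.png

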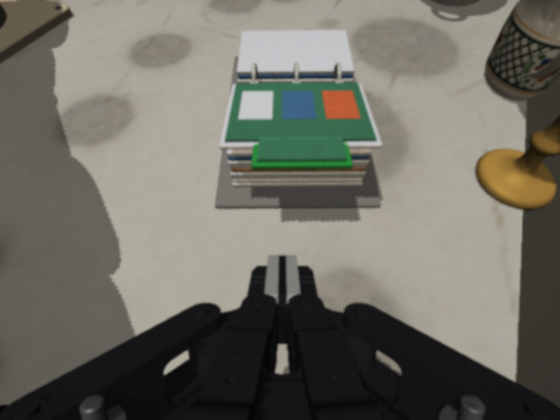

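Run:
```python
from h import *
W=camera_info("wrist")
P=lambda x,h,v: H+EX*x+EY*h+UP*v
import math
for x in(-.035,.035):
    print("tab",proj(W,P(x,-.135*math.cos(.15),.135*math.sin(.15))),"base",proj(W,P(x/.035*.075,-.1175,.005-.054)))
```

```text
tab [246.8981 174.9088] base [210.4856 210.207 ]
tab [347.6439 174.5516] base [377.289  209.5987]
```

>>> {"api": "play_rows", "payload": {
  "rows": [
    [[3, 5, -20], [0, -0.3, 0.1], 0],
    [[3, 5, -20], [0, -0.3, 0.2], 0],
    [[0, 3, -19], [0, 0, 0], 0],
    [[0, 0, 0], [0, 0, 0], 0]
  ]
}}

```text
clock: 3.38
position: [0.5951, -0.1681, 0.041]
ee_rot: [0.887, 0.188, -0.086, -0.413]
ft_force: [0.1, 0.1, -0.4]
grip_width: -0.001
```

Run:
```python
from h import *
deltas([(-.112,-.008,50)])
```

```text
[-0.112 -0.008 50.   ] tcp [ 0.5591 -0.0887  0.0376] d [-36.   79.4  -3.4] rot [ 0.   0.2 -0.2]
```

>>> {"api": "play_rows", "payload": {
  "rows": [
    [[-9, 20, -2], [0, 0, 0], 0],
    [[-9, 20, -1], [0, 0, 0], 0],
    [[-9, 20, 0], [0, 0, 0], 0],
    [[-9, 20, 0], [0, 0, 0], 0],
    [[0, 0, 0], [0, 0, 0], 0]
  ]
}}

```text
clock: 4.0
position: [0.5599, -0.0879, 0.0407]
ee_rot: [0.887, 0.189, -0.084, -0.412]
ft_force: [1.1, 0.1, 0.3]
grip_width: -0.004
```

Run:
```python
from h import *
cv2.imwrite("pics/w2.png",camera("wrist"))
a=camera("scene");cv2.imwrite("pics/s2.png",cv2.resize(a[130:310,200:440],None,fx=3.2,fy=3.2,interpolation=2))
ways=[]
for th,r,al in [(5,.115,50),(12,.115,50),(20,.115,50),(28,.115,50),(36,.115,52),(44,.114,52),(52,.112,50),(60,.11,46),(68,.108,40),(76,.106,34),(84,.104,28),(92,.102,22),(100,.1,16),(108,.1,10),(116,.1,4)]:
    h,v=leafpt(th,r); ways.append((h,v,al))
deltas(ways)
```

```text
[-0.115  0.006 50.   ] tcp [ 0.5603 -0.0914  0.0516] d [-0.2 -1.6 11.4] rot [ 0.1  0.4 -0.1]
[-0.113  0.02  50.   ] tcp [ 0.5596 -0.0899  0.0656] d [-0.6  1.5 14. ] rot [0. 0. 0.]
[-0.109  0.036 50.   ] tcp [ 0.5581 -0.0864  0.0811] d [-1.6  3.6 15.6] rot [0. 0. 0.]
[-0.103  0.05  50.   ] tcp [ 0.5557 -0.0809  0.096 ] d [-2.4  5.5 14.9] rot [0. 0. 0.]
[-0.095  0.064 52.   ] tcp [ 0.5523 -0.0733  0.1097] d [-3.3  7.6 13.7] rot [1.8 0.8 0. ]
[-0.085  0.076 52.   ] tcp [ 0.5481 -0.0635  0.1216] d [-4.3  9.7 12. ] rot [0. 0. 0.]
[-0.072  0.086 50.   ] tcp [ 0.5431 -0.0522  0.1314] d [-5.  11.3  9.7] rot [-1.8 -0.8 -0. ]
[-0.058  0.093 46.   ] tcp [ 0.5378 -0.0402  0.1394] d [-5.3 12.   8. ] rot [-3.7 -1.6  0. ]
[-0.044  0.099 40.   ] tcp [ 0.5324 -0.0279  0.1456] d [-5.4 12.4  6.2] rot [-5.5 -2.4 -0. ]
[-0.03   0.102 34.   ] tcp [ 0.5268 -0.0151  0.1497] d [-5.6 12.8  4.2] rot [-5.5 -2.4  0. ]
[-0.015  0.103 28.   ] tcp [ 0.5211 -0.0022  0.1518] d [-5.7 12.9  2.1] rot [-5.5 -2.4  0. ]
[-0.     0.102 22.   ] tcp [0.5155 0.0106 0.152 ] d [-5.6 12.8  0.1] rot [-5.5 -2.4 -0. ]
[ 0.013  0.099 16.   ] tcp [0.5101 0.0229 0.1501] d [-5.4 12.4 -1.8] rot [-5.5 -2.4 -0. ]
[ 0.027  0.096 10.   ] tcp [0.5047 0.0352 0.1484] d [-5.4 12.3 -1.7] rot [-5.5 -2.4  0. ]
[0.04  0.092 4.   ] tcp [0.4995 0.0471 0.1449] d [-5.2 11.9 -3.6] rot [-5.5 -2.4  0. ]
```

View pics/w2.png

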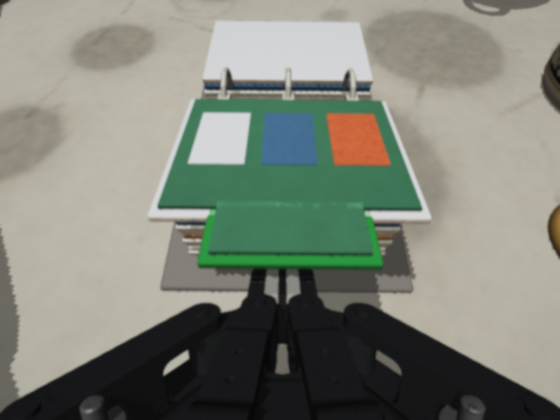

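View pics/s2.png

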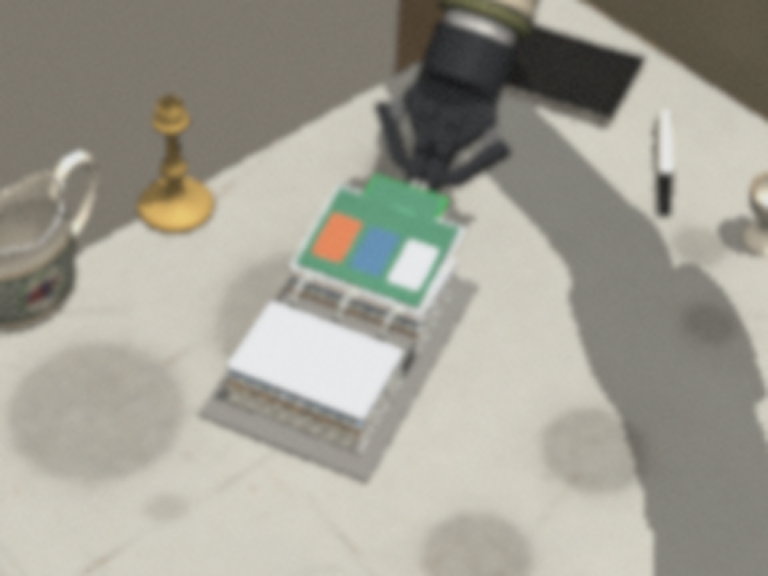

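>>> {"api": "play_rows", "payload": {
  "rows": [
    [[0, 0, 12], [0, 0.3, 0], 0],
    [[-0.5, 1, 14], [0, 0, 0], 0],
    [[-1.6, 3.6, 15], [0, 0, 0], 0],
    [[-2.4, 5.5, 15], [0, 0, 0], 0],
    [[-3.3, 7.6, 14], [1.8, 0.8, 0], 0],
    [[-4.3, 9.7, 12], [0, 0, 0], 0],
    [[0, 0, 0], [0, 0, 0], 0]
  ]
}}

```text
clock: 4.97
position: [0.548, -0.0605, 0.1231]
ee_rot: [0.88, 0.186, -0.09, -0.428]
ft_force: [0.1, -0.1, 0.2]
grip_width: -0.002
```

Run:
```python
from h import *
print(readout.get_obs()['joint_pos'])
cv2.imwrite("pics/w3.png",camera("wrist"))
a=camera("scene");cv2.imwrite("pics/s3.png",cv2.resize(a[130:310,200:440],None,fx=3.2,fy=3.2,interpolation=2))
ways=[]
for th,r,al in [(52,.112,50),(60,.11,46),(68,.108,40),(76,.106,34),(84,.104,28),(92,.102,22),(100,.1,16),(108,.1,10),(116,.1,4)]:
    h,v=leafpt(th,r); ways.append((h,v,al))
deltas(ways)
```

```text
[ 0.8034  0.8563 -0.6796  1.3373 -0.2243  1.6405  0.6338]
[-0.072  0.086 50.   ] tcp [ 0.5431 -0.0522  0.1314] d [-4.8  9.1  9.5] rot [-1.7 -0.7 -0.1]
[-0.058  0.093 46.   ] tcp [ 0.5378 -0.0402  0.1394] d [-5.3 12.   8. ] rot [-3.7 -1.6  0. ]
[-0.044  0.099 40.   ] tcp [ 0.5324 -0.0279  0.1456] d [-5.4 12.4  6.2] rot [-5.5 -2.4 -0. ]
[-0.03   0.102 34.   ] tcp [ 0.5268 -0.0151  0.1497] d [-5.6 12.8  4.2] rot [-5.5 -2.4  0. ]
[-0.015  0.103 28.   ] tcp [ 0.5211 -0.0022  0.1518] d [-5.7 12.9  2.1] rot [-5.5 -2.4  0. ]
[-0.     0.102 22.   ] tcp [0.5155 0.0106 0.152 ] d [-5.6 12.8  0.1] rot [-5.5 -2.4 -0. ]
[ 0.013  0.099 16.   ] tcp [0.5101 0.0229 0.1501] d [-5.4 12.4 -1.8] rot [-5.5 -2.4 -0. ]
[ 0.027  0.096 10.   ] tcp [0.5047 0.0352 0.1484] d [-5.4 12.3 -1.7] rot [-5.5 -2.4  0. ]
[0.04  0.092 4.   ] tcp [0.4995 0.0471 0.1449] d [-5.2 11.9 -3.6] rot [-5.5 -2.4  0. ]
```

View pics/w3.png

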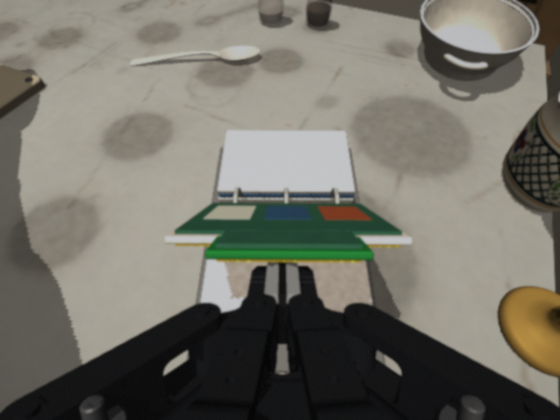

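View pics/s3.png

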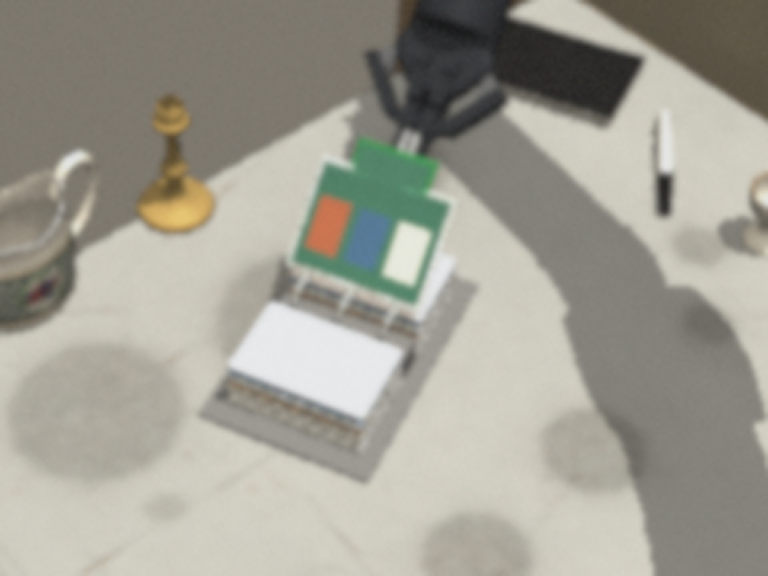

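Leaf is lifted to roughly 45° and the binder hasn't moved. Continuing.

>>> {"api": "play_rows", "payload": {
  "rows": [
    [[-4.8, 9, 9.5], [-1.7, -0.7, 0], 0],
    [[-5.3, 12, 8], [-3.7, -1.6, 0], 0],
    [[-5.4, 12.4, 6.2], [-5.5, -2.4, 0], 0],
    [[-5.6, 12.8, 4.2], [-5.5, -2.4, 0], 0],
    [[-5.7, 12.9, 2], [-5.5, -2.4, 0], 0],
    [[-5.6, 12.8, 0], [-5.5, -2.4, 0], 0],
    [[-5.4, 12.4, -1.8], [-5.5, -2.4, 0], 0],
    [[-5.4, 12.3, -1.7], [-5.5, -2.4, 0], 0],
    [[0, 0, 0], [0, 0, 0], 0]
  ]
}}

```text
clock: 6.2
position: [0.504, 0.0377, 0.1488]
ee_rot: [0.974, 0.207, -0.019, -0.084]
ft_force: [-1.2, -0.1, 0.3]
grip_width: 0.001
```

Run:
```python
from h import *
print(readout.get_obs()['joint_pos'])
cv2.imwrite("pics/w4.png",camera("wrist"))
a=camera("scene");cv2.imwrite("pics/s4.png",cv2.resize(a[130:310,200:440],None,fx=3.2,fy=3.2,interpolation=2))
ways=[]
for th,r,al in [(116,.1,4),(124,.1,-2),(132,.099,-8),(140,.098,-12),(148,.096,-14),(156,.094,-14),(164,.092,-12),(172,.09,-9),(178,.088,-6)]:
    h,v=leafpt(th,r); ways.append((h,v,al))
deltas(ways)
```

```text
[ 0.6009  0.2741 -0.7481  1.7931  0.0215  1.1967  0.2779]
[0.04  0.092 4.   ] tcp [0.4995 0.0471 0.1449] d [-5.3 12.3 -3.3] rot [-5.5 -2.6 -0. ]
[ 0.053  0.085 -2.   ] tcp [0.4945 0.0584 0.1395] d [-5.  11.3 -5.3] rot [-5.5 -2.4 -0. ]
[ 0.063  0.076 -8.   ] tcp [0.4902 0.0683 0.1318] d [-4.3  9.9 -7.7] rot [-5.5 -2.4 -0. ]
[  0.073   0.066 -12.   ] tcp [0.4864 0.0768 0.1223] d [-3.8  8.6 -9.4] rot [-3.7 -1.6  0. ]
[  0.079   0.054 -14.   ] tcp [0.4837 0.0831 0.1109] d [ -2.8   6.3 -11.4] rot [-1.8 -0.8  0. ]
[  0.084   0.042 -14.   ] tcp [0.4817 0.0877 0.0985] d [ -2.    4.5 -12.4] rot [0. 0. 0.]
[  0.087   0.029 -12.   ] tcp [0.4805 0.0904 0.0855] d [ -1.2   2.7 -13.1] rot [ 1.8  0.8 -0. ]
[ 0.089  0.016 -9.   ] tcp [0.48   0.0914 0.0722] d [ -0.5   1.  -13.3] rot [ 2.7  1.2 -0. ]
[ 0.088  0.007 -6.   ] tcp [0.4804 0.0907 0.0622] d [  0.3  -0.8 -10. ] rot [ 2.7  1.2 -0. ]
```

View pics/w4.png

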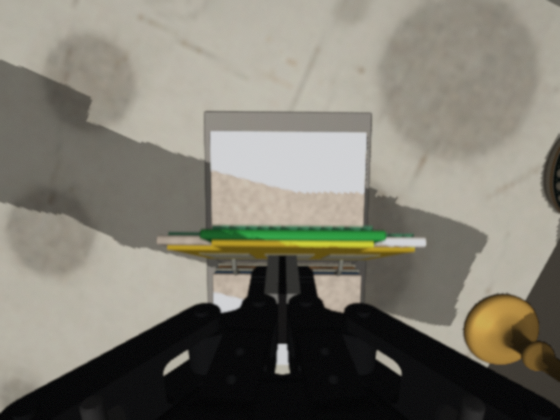

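View pics/s4.png

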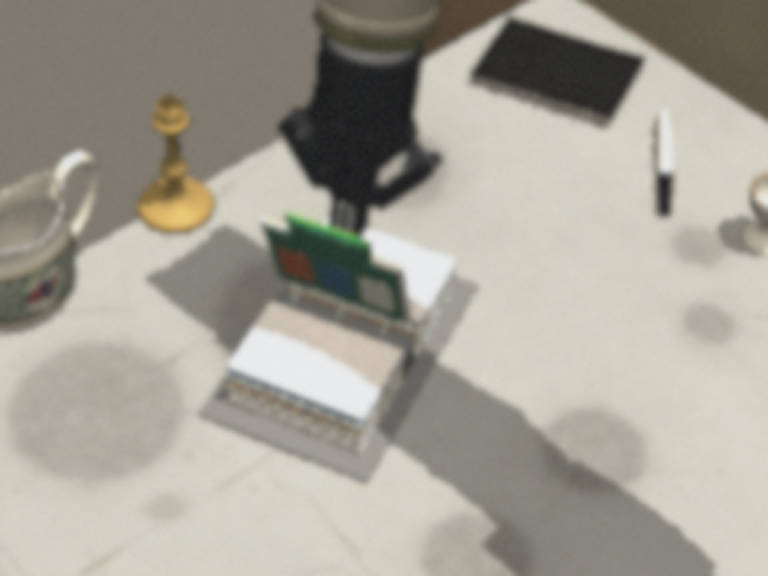

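>>> {"api": "play_rows", "payload": {
  "rows": [
    [[-5.3, 12.3, -3.3], [-5.5, -2.5, 0], 0],
    [[-5, 11.3, -5.3], [-5.5, -2.4, 0], 0],
    [[-4.3, 9.9, -7.7], [-5.5, -2.4, 0], 0],
    [[-3.8, 8.6, -9.4], [-3.7, -1.6, 0], 0],
    [[-2.8, 6.3, -11.4], [-1.8, -0.8, 0], 0],
    [[-2, 4.5, -12.4], [0, 0, 0], 0],
    [[-1.2, 2.7, -13], [1.8, 0.8, 0], 0],
    [[-0.5, 1, -13], [2.7, 1.2, 0], 0],
    [[0, 0, 0], [0, 0, 0], 0]
  ]
}}

```text
clock: 7.42
position: [0.4799, 0.0895, 0.0716]
ee_rot: [0.976, 0.203, 0.014, 0.077]
ft_force: [-0.4, -0.7, 0.3]
grip_width: 0.002
```

Run:
```python
from h import *
print(readout.get_obs()['joint_pos'])
a=camera("scene");cv2.imwrite("pics/s5.png",cv2.resize(a[130:310,200:440],None,fx=3.2,fy=3.2,interpolation=2))
h,v=leafpt(178,.088);deltas([(h,v,-6),(.088,.004,-3)])
```

```text
[ 0.3165  0.2742 -0.775   1.9812  0.4135  1.0121 -0.2607]
[ 0.088  0.007 -6.   ] tcp [0.4804 0.0907 0.0622] d [  0.2   0.4 -10.1] rot [2.9 1.  0.2]
[ 0.088  0.004 -3.   ] tcp [0.4803 0.0908 0.0586] d [-0.1  0.1 -3.6] rot [2.7 1.2 0. ]
```

View pics/s5.png

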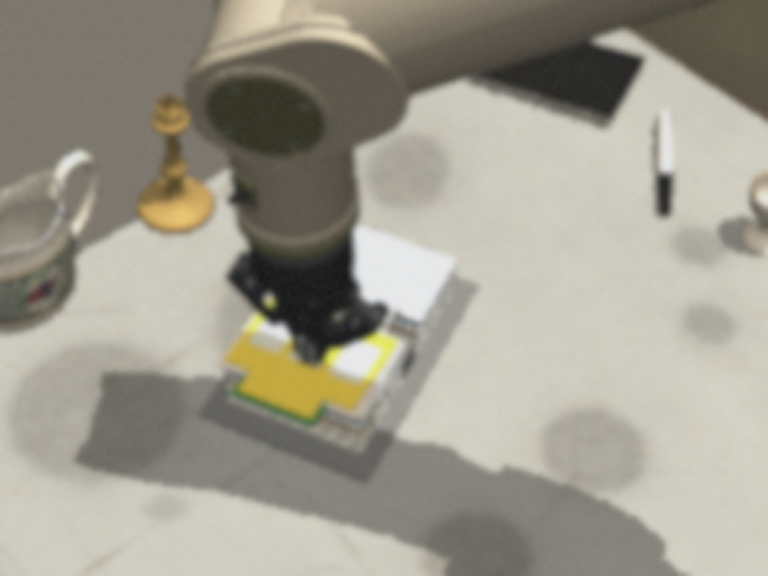

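>>> {"api": "play_rows", "payload": {
  "rows": [
    [[0, 0, -4], [1.5, 0.5, 0], 0],
    [[0, 0, -4], [1.4, 0.5, 0], 0],
    [[0, 0, -3], [1.4, 0.6, 0], 0],
    [[0, 0, -1.5], [1.3, 0.6, 0], 0],
    [[0, 0, 0], [0, 0, 0], 0]
  ]
}}

```text
clock: 8.1
position: [0.48, 0.0911, 0.0601]
ee_rot: [0.978, 0.205, 0.006, 0.026]
ft_force: [0.6, -0.1, 0.6]
grip_width: -0.001
```

>>> {"api": "play_rows", "payload": {
  "rows": [
    [[0, 0, -1], [0, 0, 0], 0],
    [[0, 0, -1], [0, 0, 0], 0],
    [[0, 0, 0], [0, 0, 0], 0]
  ]
}}

```text
clock: 8.48
position: [0.48, 0.0919, 0.0584]
ee_rot: [0.978, 0.205, 0.006, 0.027]
ft_force: [0.1, -0.3, 2.4]
grip_width: 0.004
```

>>> {"api": "play_rows", "payload": {
  "rows": [
    [[0, 0, -1], [0, 0, 0], 0],
    [[0, 0, -0.5], [0, 0, 0], 0],
    [[0, 0, 0], [0, 0, 0], 0]
  ]
}}

```text
clock: 8.85
position: [0.4802, 0.092, 0.058]
ee_rot: [0.978, 0.205, 0.007, 0.027]
ft_force: [-7.5, -0.9, 20.2]
grip_width: -0.006
```

>>> {"api": "play_rows", "payload": {
  "rows": [
    [[0, 0, 2], [0, 0, 0], 0],
    [[0, 0, 6], [0, 0, 0], 0],
    [[0, 0, 25], [0, 0, 0], 0],
    [[0, 0, 50], [0, 0, 0], 0],
    [[0, -20, 50], [0, 0, 0], 0],
    [[0, -50, 20], [0, 0, 0], 0],
    [[0, -55, 0], [0, 0, 0], 0],
    [[0, -55, 0], [0, 0, 0], 0],
    [[-10, -55, 0], [0, 0, 0], 0],
    [[-10, -55, 0], [0, 0, 0], 0],
    [[0, 0, 0], [0, 0, 0], 0]
  ]
}}

```text
clock: 10.22
position: [0.4583, -0.2027, 0.2095]
ee_rot: [0.979, 0.202, 0.006, 0.027]
ft_force: [1.4, 0.7, -0.5]
grip_width: -0.002
```

Run:
```python
from h import *
print(readout.get_obs()['joint_pos'])
a=camera("scene");cv2.imwrite("pics/s6.png",a);cv2.imwrite("pics/s6c.png",cv2.resize(a[110:310,160:426],None,fx=3,fy=3,interpolation=2))
a=camera("top");cv2.imwrite("pics/t6.png",cv2.resize(a[80:280,170:400],None,fx=3.4,fy=3,interpolation=2))
cv2.imwrite("pics/w6.png",camera("wrist"))
```

```text
[ 0.8424  0.08   -0.5659  1.8195  0.09    1.2208  0.6557]
```

View pics/s6c.png

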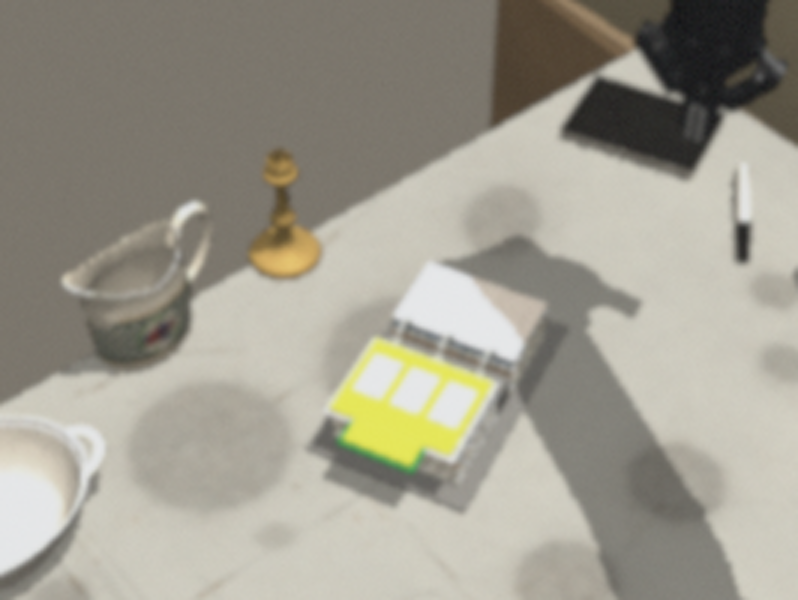

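View pics/t6.png

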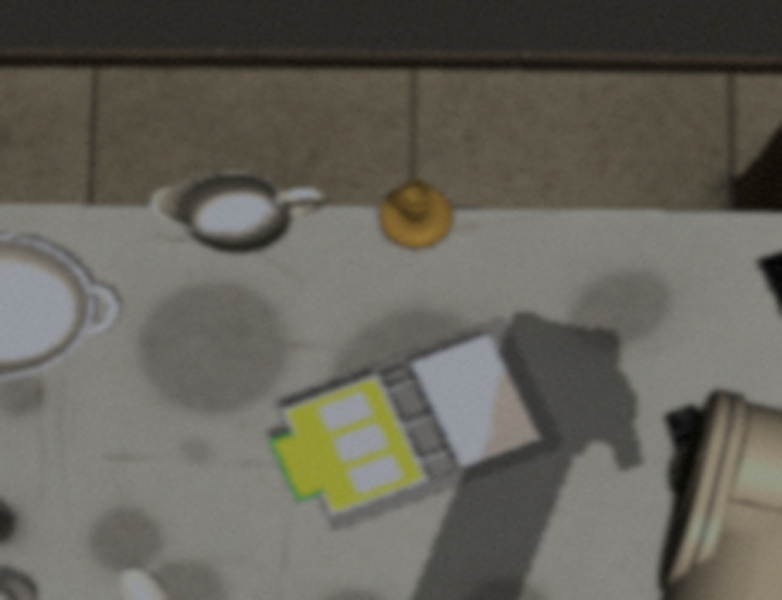

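View pics/s6.png

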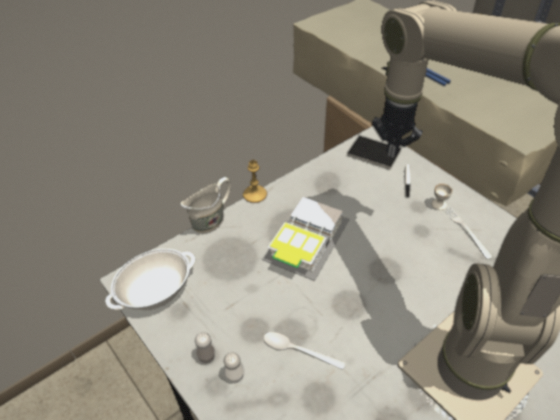

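Run:
```python
from h import *
T=camera_info("top");S=camera_info("scene")
t=lambda u,v:(170+u/3.4,80+v/3)
s=lambda u,v:(160+u/3,110+v/3)
for n,a,b in [("tabF",(271,436),(338,453)),("tabN",(297,500),(416,471)),("leafNout",(334,512),(455,462)),("leafFin",(380,375),(380,339)),("leafNin",(425,484),(498,382)),("NLbase",(336,527),(464,511))]:
    print(n,*tri(T,t(*a),S,s(*b)))
h=H
for c in (-.035,.035):
  for r,v in((.135,-.002),(.135,.002)): 
    P=H+EX*c+EY*r+UP*v; a=proj(T,P);b=proj(S,P); print(P,"top crop",(a-[170,80])*[3.4,3],"scene",(b-[160,110])*3)
```

```text
tabF [0.4947 0.1573 0.0351] 0.002823461865279235
tabN [0.4278 0.1302 0.0554] 0.003643154975663742
leafNout [0.4163 0.0971 0.051 ] 0.002272589272917533
leafFin [0.5592 0.0573 0.0511] 0.0017068572657895512
leafNin [0.4484 0.0165 0.0619] 0.0034503263879207915
NLbase [0.4001 0.0979 0.0008] 0.0009483287378963651
[0.4277 0.131  0.052 ] top crop [297.7652 501.3638] scene [413.016 473.891]
[0.4277 0.131  0.056 ] top crop [297.4398 501.387 ] scene [413.1101 470.8944]
[0.4918 0.1592 0.052 ] top crop [268.3201 439.0359] scene [336.3653 443.4059]
[0.4918 0.1592 0.056 ] top crop [267.9128 438.883 ] scene [336.2747 440.3855]
```

```bash
python3 -c "
from workcell import manip;print(manip.hand_in())"
```

```text
the job is handed in; nothing more can be done
None
```

The green leaf now lies flat on the left-hand pile with its yellow face up, and I handed the job in after about 10 s of robot time. I slid the closed fingertips under the thumb tab, lifted the leaf past upright, and followed it down. Then I pressed it onto the left pile with about 20 N until the fingertips stopped. The fingers were shut throughout, so the leaf was never gripped. The hand was then raised and drawn back well clear.

**Flatness:** the tab's near corner matched where a flat leaf should put it to within about 3 enlarged-crop pixels (about 1 px), at a height of about 55 mm. The far tab corner gave an inconsistent height of 35 mm. I put that down to misreading it in the scene crop (row 453, where a flat leaf gives 440–443) and did not re-measure it.

**Binder:** its near-left corner sits at the same pixels as before and it looks unmoved.

**Other objects:** in the final pictures they all appear where they were. I checked this by eye only.

**Force:** a sideways force of about 7.5 N showed during the last press, without visible movement of the binder.

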